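# Close a dowelled cabinet-leg joint on the glue-up jig and hold it pressed

## Robot

A 6-joint arm with a two-finger parallel gripper is mounted at the origin on the work surface. World frame = base frame: x ahead of the robot, y to its left, z up, the work surface at z = 0. Lengths are in m, angles in rad, forces in N, time in s.
With the tool pointing down it reaches from about 0.35 to 0.975 m from the base axis. Payload 4.9 kg.
Tool frame: the origin (TCP) lies at the very end of the fingers, on their centre line; the grasp point (between the pads) lies 19 mm behind it; z points along the fingers, y is the line along which they close (so a half turn about z gives the same grasp; the last joint's range is limited). The gripper opens to 85 mm and grips with 20 to 120 N. Pads are 22 mm wide; open, the fingers measure 114 mm over their backs; the gripper's body (76 mm by 85 mm) begins 54 mm behind the grasp point. The pads swing forward as they close: fully open they stand 13 mm farther back than shut.
Start: joints at [1.158, 0.053, 1.613, -0, 1.476, -0.119], TCP at [0.181, 0.598, 0.231] pointing down, gripper open.
Joint ranges: [-3.01, 3.01], [-1.01, 2.22], [0.06, 2.58], [-1.02, 4.17], [0.09, 2.62], [-3.14, 3.14]. Speed limits (rad/s): [2.57, 2.57, 3.14, 3.14, 3.14, 3.14].

## Interface

Orientations are given as a unit quaternion [x, y, z, w].
In Python, from plant import ctrl, effector, kin, imaging, find_in, mark_of gives the robot as it stands. Calls block until the motion is done:
- ctrl.move_pose(position, orientation): joint-space move of the TCP to a pose.
- ctrl.move_l(position, ori=None, vel=0.15): straight line of the TCP; ori=None keeps the orientation; vel is the mean speed in m/s.
- ctrl.move_j(angles): joint-space move.
- effector.release() and effector.close(): open the fingers fully, or close them until they stop; the grip force is fixed at half the most.
- ctrl.hold(seconds).
- kin.ik(position, orientation): joint angles nearest the present ones, or None.
- ctrl.read_state(): the state.
- imaging.capture(name): name is "scene" or "top" or "wrist"; returns the picture (384x512x3 uint8, blue, green, red); there is no depth.
- imaging.calibration(name): a dict with "fx", "fy", "cx", "cy" (pixels), "cam_to_world" (4x4, takes a point from camera to world coordinates). Camera axes: x right, y down, z forward; pixel columns grow to the right and rows downward; lengths in m; the calibration is good to about 2 mm. A picture is of the moment at which its call begins: read the wrist's pose just before it. calibration takes no time and is no camera call; for the wrist camera it gives the pose at the moment of the call.
A pose or a line that the arm cannot do raises ctrl.PlanningError and nothing moves.
- ctrl.hand_in(): hands the job in; it is judged then, once.
Trained networks look in the newest picture that a camera, given by its name, has taken for a name from the list of things; names that differ only in an ending like _2 or _b are one class to them, and where a whole thing is asked for, a point or a joint stands for the part that bears it (a point fixed in the world has none). Each returns a list of dicts, best first, with "p" (0 to 1); they miss things now and then, are a little off and sometimes report something else, mostly with a low value. They report only what shows in the picture. A call takes as long as a camera call. They do not tell look-alikes from the thing itself.
- find_in(camera, query): "at" ([x, y, z] in m, in the coordinates of the camera as it stood for that picture, good to about 4 mm: the middle of the surface that is visible of it).
- mark_of(camera, query): "at" ([x, y, z] in m, in the coordinates of the camera as it stood for that picture, good to about 4 mm: a listed point, or the origin of a listed thing).
The state is a dict: "t": time; "q": joint angles; "dq": joint speeds; "joint_efforts": joint torques, N m; "tcp_pos": TCP position; "tool_rot": TCP orientation; "ft_force": force on the tool from outside, world axes, zero at the start; "wrist_torque": the same for the moment, N m; "opening": finger opening in m; "grasp_force": force on a finger pad.
Only numpy, scipy, OpenCV 4.12 (cv2) and the standard library are available. Lean on these libraries where they do the work, as an engineer would, in place of code of your own. Each camera call takes 0.05 s, during which the arm holds its last target. There are 200 camera calls.

## Task

Lower the foot rail (the holed board with two wooden dowels) over the two steel pins of the jig, dowels upward, until it lies flush on the jig's beam. Then set the leg's flange over the rail's dowels until the joint is fully closed, and finish while still holding the leg pressed straight down on the rail with a firm hand's push of about 15 to 20 N: do not let go or ease off at the end. Leave the other things on the bench where they are.

Things in the scene. Friction and masses are not known exactly. Their poses are not given: they have to be found in the camera images.
- jig_top (a point): jig fixed to the bench: dark wooden beam 180 mm long (x axis), 36 wide, 35 tall, on a plywood base 200 x 100 x 12 mm. This point: centre of the beam's flat top, 47 mm above the bench. Two upright steel pins, 10 mm thick, 18 mm tall, tapered tips, stand on the top on the x axis 65 mm either side of this point.
- rail_mid (a point): foot rail: loose pale wooden board 160 mm long (x axis), 50 wide (y), 24 thick, about 0.15 kg, lying flat, dowels up. This point: centre of the board, 12 mm above its underside. On the x axis: two 12.5 mm through holes 65 mm either side of the centre; two 10 mm wooden dowels, tapered tips, standing 20 mm above the top face, 38 mm either side. Fits either way round.
- leg_mid (a point): leg: loose pale wooden piece, about 0.2 kg: flange 110 mm long (x axis), 44 wide (y), 26 thick, with a square stub 36 x 36 mm, 40 tall, on its middle. This point: centre of the stub, 46 mm above the flange's underside. Two 12.5 mm through holes on the x axis 38 mm either side. Fits either way round; with the joint closed this point is 58 mm above the rail's centre.
- screwdriver: bystander, to be left alone: a screwdriver lying near the robot; origin at its underside
- glue: bystander, to be left alone: a white glue bottle, 56 mm across and 150 mm tall, standing; origin at its underside
- tape: bystander, to be left alone: a tape measure, 70 x 35 x 60 mm; origin at its underside
- sander: bystander, to be left alone: a cork sanding block, 100 x 60 x 30 mm; origin at its underside
- pull: bystander, to be left alone: a brass drawer pull lying flat, 85 mm long, 25 mm high; origin at its underside
- offcut: bystander, to be left alone: a plain timber offcut without holes, 130 x 50 x 22 mm; origin at its underside
Things that resemble listed ones, but are neither listed nor needed, are in the scene too. Leave any green or yellow look-alike of the part that bears leg_mid alone.

How it is judged:
By the outcome, as a careful person would: the job done as asked, in the order asked, and still so for the second after the job is handed in, while the arm keeps its last pose, push and grip.
It also fails if it takes over 62 s, if anything falls off the work surface, if the arm or the gripper's body presses on something with over 40 N, if the wrist force passes 120 N, or if a joint passes its speed limit or range.

## Working session

There is one attempt and no reset: what is moved stays moved. The work goes in short steps, each a Python script; the robot and the scene stay as the last script left them, time stands still between calls to the robot, and variables do not carry over. Pictures are saved under pics/ and viewed, at most 10 in all, crops included, and the job is handed in when it is done.

```bash
ls; mkdir -p pics; cat > h.py <<'E'
from plant import ctrl, effector, kin, imaging, find_in, mark_of
import numpy as np, cv2
from scipy.spatial.transform import Rotation as R
np.set_printoptions(precision=4,suppress=True)
def w(cal,p):
    return cal["cam_to_world"][:3,:3]@np.array(p)+cal["cam_to_world"][:3,3]
def px(cal,p):
    T=np.linalg.inv(cal["cam_to_world"]); q=T[:3,:3]@np.array(p)+T[:3,3]
    return np.array([cal["fx"]*q[0]/q[2]+cal["cx"],cal["fy"]*q[1]/q[2]+cal["cy"]])
def ray(cal,u,z):
    M=np.array(cal["cam_to_world"]);d=M[:3,:3]@np.array([(u[0]-cal["cx"])/cal["fx"],(u[1]-cal["cy"])/cal["fy"],1.])
    return M[:3,3]+d*(z-M[2,3])/d[2]
def down(yaw): # tool x axis at world yaw, z down
    return R.from_matrix([[np.cos(yaw),np.sin(yaw),0],[np.sin(yaw),-np.cos(yaw),0],[0,0,-1]]).as_quat()
E
python3 - <<'E'
from h import *
ims=[]
for n in ["scene","top"]:
    c=imaging.calibration(n); c["cam_to_world"]=np.array(c["cam_to_world"]); im=imaging.capture(n); cv2.imwrite(f"pics/{n}0.png",im)
    print(n,c)
    for q in ["jig_top","rail_mid","leg_mid","offcut","sander","glue","tape","pull","screwdriver"]:
        for d in mark_of(n,q): p=w(c,d["at"]); print(q,round(d["p"],2),p,px(c,p).round())
s=ctrl.read_state(); print(s)
E
```

```text
pics
scene {'fx': 427.7167370640126, 'fy': 427.7167370640126, 'cx': 253.78037863035098, 'cy': 187.07902846776028, 'cam_to_world': array([[ 0.8716,  0.4236, -0.2467,  0.767 ],
       [ 0.4902, -0.7542,  0.4369, -0.4994],
       [-0.001 , -0.5017, -0.865 ,  1.0259],
       [ 0.    ,  0.    ,  0.    ,  1.    ]])}
jig_top 0.86 [0.6196 0.0378 0.0481] [306. 196.]
rail_mid 0.77 [0.4942 0.3035 0.0112] [306. 117.]
leg_mid 0.9 [ 0.6127 -0.3582  0.0472] [225. 331.]
leg_mid 0.87 [ 0.452  -0.3311  0.0479] [172. 286.]
leg_mid 0.59 [ 0.2829 -0.3963  0.0469] [ 97. 275.]
offcut 0.57 [ 0.2461 -0.2679  0.001 ] [124. 233.]
sander 0.77 [0.3862 0.0644 0.0028] [235. 161.]
glue 0.88 [0.7261 0.2737 0.0014] [373. 157.]
glue 0.54 [0.6226 0.0388 0.0484] [307. 196.]
tape 0.93 [ 0.7259 -0.2733  0.0013] [286. 327.]
pull 0.93 [ 0.4048 -0.101  -0.0008] [209. 210.]
screwdriver 0.57 [0.2638 0.3401 0.0042] [246.  83.]
top {'fx': 495.73738735486427, 'fy': 495.73738735486427, 'cx': 247.54401409075066, 'cy': 192.6157488702726, 'cam_to_world': array([[-0.0269, -0.9862,  0.1635,  0.2315],
       [-0.9995,  0.029 ,  0.0107, 
[... 722 characters left out ...]
  0.0012] [317. 130.]
tape 0.16 [0.6151 0.039  0.0463] [226. 159.]
pull 0.5 [ 0.3998 -0.0984  0.0029] [269. 224.]
pull 0.32 [ 0.4524 -0.334   0.04  ] [340. 205.]
screwdriver 0.64 [0.2598 0.3389 0.0031] [139. 269.]
{'t': 1.0, 'q': array([ 1.158 ,  0.0527,  1.6129, -0.    ,  1.476 , -0.119 ]), 'dq': array([-0.0004,  0.0008, -0.0004, -0.0001, -0.0003, -0.0008]), 'joint_efforts': array([  0.0003, -39.3703, -37.0469,  -0.0002,   0.0009,   0.    ]), 'tcp_pos': array([0.181 , 0.5982, 0.2313]), 'tool_rot': array([ 0.1464,  0.9892, -0.    ,  0.    ]), 'ft_force': array([-0.577 ,  0.0174,  1.089 ]), 'wrist_torque': array([-0.0389, -0.0121, -0.0494]), 'grasp_force': 0.0, 'opening': 0.08550741290031244}
```

```bash
python3 -c "
import cv2
a=cv2.imread('pics/scene0.png');cv2.imwrite('pics/scene0b.png',cv2.resize(a[50:384,70:430],None,fx=1.75,fy=1.75,interpolation=2))
a=cv2.imread('pics/top0.png');cv2.imwrite('pics/top0b.png',cv2.resize(a[100:300,110:400],None,fx=2.7,fy=2.7,interpolation=2))"
```

```text
(no output)
```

View pics/scene0b.png

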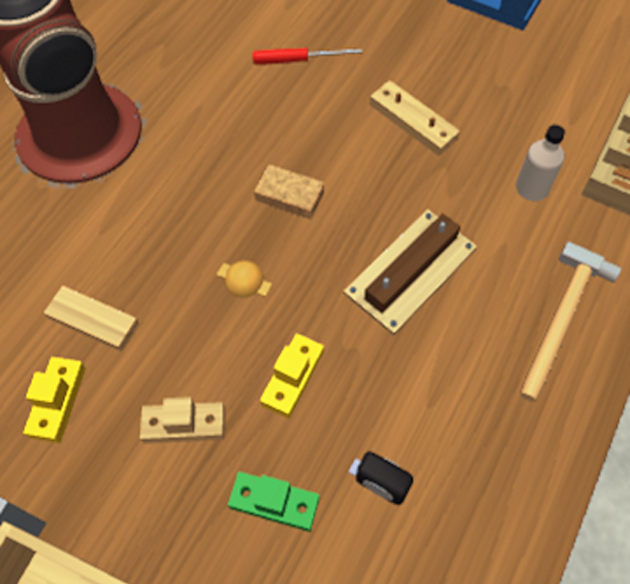

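View pics/top0b.png

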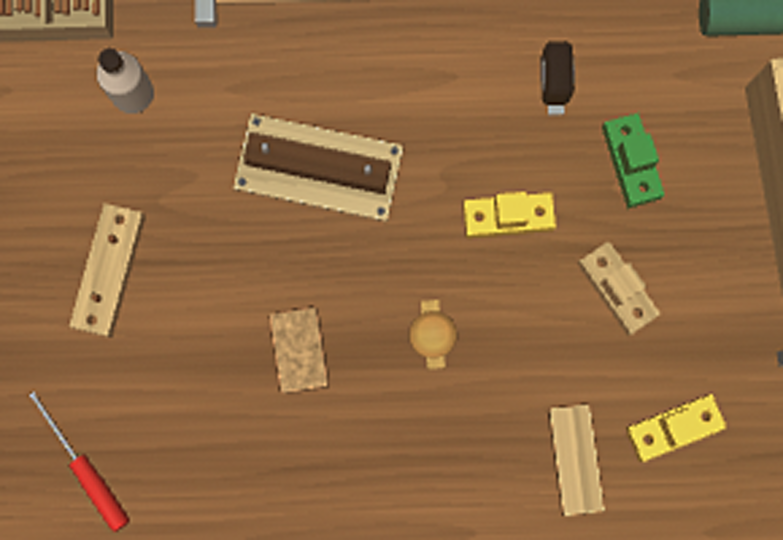

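Candidates for the leg (top-image pixels): green (346,156), yellow (298,178), yellow (362,259), the pale wooden one (340,205), and the plain offcut (322,268). The leg is the pale one at (340,205), with a stub and two holes. The rail is at (149,200), with dowels and holes. The jig is at (226,159), with its pins at about (208,155) and (246,163).

```bash
python3 - <<'E'
from h import *
c=imaging.calibration("top")
for n,a,b,z in [("rail",(143.7,218.5),(154.4,181.1),.024),("leg",(333,197),(346.3,215.9),.026),("jig",(207.8,154.8),(246.3,163),.065)]:
    A=ray(c,a,z);B=ray(c,b,z);d=B-A;print(n,A,B,(A+B)/2,np.linalg.norm(d),np.arctan2(d[1],d[0]))
def tool():
    s=ctrl.read_state();T=np.eye(4);T[:3,:3]=R.from_quat(s["tool_rot"]).as_matrix();T[:3,3]=s["tcp_pos"];return T
cw=imaging.calibration("wrist");print(cw["fx"],cw["cx"],cw["cy"]);print(np.linalg.inv(tool())@np.array(cw["cam_to_world"]))
for p,y in [((.492,.305),1.17),((.619,.039),1.8),((.452,-.332),-.75)]:
    for yy in (y,y+np.pi,y+np.pi/2,y-np.pi/2):
        q=kin.ik([*p,.05],down(yy)); print(p,yy,q)
E
```

```text
rail [0.4265 0.3201 0.024 ] [0.5528 0.2847 0.024 ] [0.4897 0.3024 0.024 ] 0.13113640914634553 -0.2732788367095287
leg [ 0.4804 -0.3148  0.026 ] [ 0.4156 -0.3554  0.026 ] [ 0.448  -0.3351  0.026 ] 0.07642210152717209 -2.5820487055356556
jig [0.6285 0.0988 0.065 ] [ 0.5967 -0.0285  0.065 ] [0.6126 0.0352 0.065 ] 0.13113380100330102 -1.8156348882863453
334.24461794802676 254.67312742826806 192.65067075053884
[[ 0.0002 -0.9635 -0.2676  0.0676]
 [ 1.      0.0003 -0.0003  0.0012]
 [ 0.0003 -0.2676  0.9635 -0.1416]
 [ 0.      0.      0.      1.    ]]
(0.492, 0.305) 1.17 [ 0.4264  0.1254  1.8567 -0.      1.1595  0.8272]
(0.492, 0.305) 4.311592653589793 [ 0.4264  0.1254  1.8567 -0.      1.1595 -2.3144]
(0.492, 0.305) 2.7407963267948965 [ 0.4264  0.1254  1.8567 -0.      1.1595 -0.7436]
(0.492, 0.305) -0.40079632679489663 [ 0.4264  0.1254  1.8567 -0.      1.1595  2.398 ]
(0.619, 0.039) 1.8 [-0.057   0.2149  1.7548 -0.      1.1719 -0.2862]
(0.619, 0.039) 4.941592653589793 [-0.057   0.2149  1.7548 -0.      1.1719  2.8554]
(0.619, 0.039) 3.3707963267948964 [-0.057   0.2149  1.7548 -0.      1.1719 -1.857 ]
(0.619, 0.039) 0.2292036732051035 [-0.057   0.2149  1.7548 -0.      1.1719  1.2846]
(0.452, -0.332) -0.75 [-0.7662  0.0852  1.9004 -0.      1.156   1.5546]
(0.452, -0.332) 2.391592653589793 [-0.7662  0.0852  1.9004 -0.      1.156  -1.587 ]
(0.452, -0.332) 0.8207963267948966 [-0.7662  0.0852  1.9004 -0.      1.156  -0.0162]
(0.452, -0.332) -2.3207963267948966 [-0.7662  0.0852  1.9004 -0.      1.156   3.1254]
```

```bash
cat >> h.py <<'E'
import pickle
def shot(name):
    c=imaging.calibration("wrist"); im=imaging.capture("wrist"); cv2.imwrite(f"pics/{name}.png",im); pickle.dump(c,open(f"pics/{name}.pkl","wb")); return c,im
def load(name): return pickle.load(open(f"pics/{name}.pkl","rb")),cv2.imread(f"pics/{name}.png")
def rect(c,im,ctr,yaw,z,half=(.12,.06),s=2000):
    # metric view of plane z: columns along axis yaw, rows along -perp
    W,H=int(2*half[0]*s),int(2*half[1]*s); a=np.array([np.cos(yaw),np.sin(yaw)]); b=np.array([-a[1],a[0]])
    ds=[(0,0),(W,0),(W,H),(0,H)]; src=[px(c,[*(np.array(ctr[:2])+a*(u-W/2)/s+b*(H/2-v)/s),z]) for u,v in ds]
    M=cv2.getPerspectiveTransform(np.float32(src),np.float32(ds)); return cv2.warpPerspective(im,M,(W,H),flags=cv2.INTER_CUBIC)
E
python3 - <<'E'
from h import *
def go(p,y,name,qs):
    ctrl.move_pose(p,down(y)); ctrl.hold(.1)
    c,im=shot(name)
    for q in qs:
        for d in mark_of("wrist",q)[:2]: print(name,q,round(d["p"],2),w(c,d["at"]),px(c,w(c,d["at"])))
    print(ctrl.read_state()["t"]); return c,im
rows=[]
for p,y,n in [((.49,.303,.20),2.868,"r1"),((.53,.29,.15),2.868,"r2")]:
    c,im=go(p,y,n,["rail_mid"]); rows.append(rect(c,im,(.491,.304),2.868,.024))
for p,y,n in [((.614,.037,.24),1.326,"j1"),((.605,.0,.19),1.326,"j2")]:
    c,im=go(p,y,n,["jig_top"]); rows.append(rect(c,im,(.615,.037),1.326,.065))
m=np.vstack(rows); cv2.imwrite("pics/m1.png",cv2.resize(np.hstack([np.vstack(rows[:2]),np.vstack(rows[2:])]),(800,400),interpolation=cv2.INTER_AREA))
E
```

```text
r1 rail_mid 0.64 [0.4939 0.3054 0.0105] [256.0563 172.9892]
2.775
r2 rail_mid 0.62 [0.4923 0.3096 0.0089] [262.7789 131.8572]
3.3417
j1 jig_top 0.95 [0.6176 0.0397 0.0458] [258.2039 167.445 ]
4.6333
j2 jig_top 0.96 [0.6185 0.0357 0.0448] [258.6467 138.3067]
5.1917
```

View pics/m1.png

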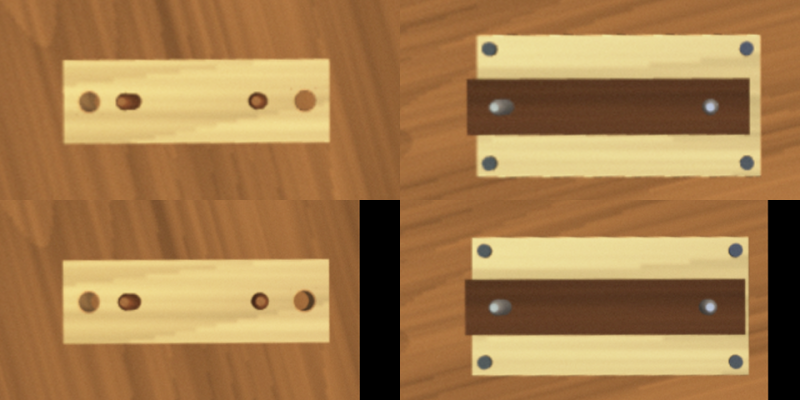

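The metric views show the rail's board, holes and dowels at the same place from both positions, so its top really is at 24 mm. The jig's beam and two pins are also clear. Next I fit rectangles to get subpixel poses.

```bash
cat >> h.py <<'E'
def fit(name,ctr,yaw,z,mask,half=(.12,.06),s=4000):
    c,im=load(name); r=rect(c,im,ctr,yaw,z,half,s); hsv=cv2.cvtColor(r,cv2.COLOR_BGR2HSV); m=mask(hsv,r).astype(np.uint8)*255
    m=cv2.morphologyEx(m,cv2.MORPH_OPEN,np.ones((9,9)))
    cs,_=cv2.findContours(m,cv2.RETR_EXTERNAL,cv2.CHAIN_APPROX_NONE); k=max(cs,key=cv2.contourArea)
    (u,v),(a,b),th=cv2.minAreaRect(cv2.convexHull(k)); th=np.deg2rad(th)
    if a<b: a,b=b,a; th+=np.pi/2
    th=(th+np.pi/2)%np.pi-np.pi/2
    H,W=m.shape; X=np.array([np.cos(yaw),np.sin(yaw)]); Y=np.array([-X[1],X[0]])
    p=np.array(ctr[:2])+X*(u-W/2)/s+Y*(H/2-v)/s
    return p,yaw-th,(a/s,b/s)
pale=lambda h,r:(r[...,0]>85)&(r[...,2]>190)
dark=lambda h,r:(r[...,2]<125)
E
python3 - <<'E'
from h import *
for n in ("r1","r2"):
  for z in (.018,.024,.030): print(n,z,fit(n,(.491,.304),2.868,z,pale))
for n in ("j1","j2"):
  for z in (.041,.047,.053): print(n,z,fit(n,(.615,.037),1.326,z,dark,(.12,.035)))
c,im=load("r1");print(rect(c,im,(.491,.304),2.868,.024)[[120,120,20],[240,60,240]])
E
```

```text
r1 0.018 (array([0.4948, 0.3035]), np.float64(2.8724248421511667), (0.16337782287597657, 0.051521621704101565))
r1 0.024 (array([0.4934, 0.3038]), np.float64(2.8723955473791754), (0.16026490783691405, 0.05063906478881836))
r1 0.03 (array([0.4922, 0.3042]), np.float64(2.8724842306434755), (0.15732916259765625, 0.04964524459838867))
r2 0.018 (array([0.4943, 0.3038]), np.float64(2.8731413656424523), (0.16346441650390625, 0.05147938919067383))
r2 0.024 (array([0.4937, 0.3039]), np.float64(2.873347627468879), (0.15983062744140625, 0.050411048889160155))
r2 0.03 (array([0.493, 0.304]), np.float64(2.8733618753807106), (0.15628529357910156, 0.04920573043823242))
j1 0.041 (array([0.6192, 0.0357]), np.float64(1.326), (0.182, 0.03575))
j1 0.047 (array([0.6195, 0.0368]), np.float64(1.326), (0.17875, 0.03525))
j1 0.053 (array([0.6197, 0.0382]), np.float64(1.326), (0.17549996948242189, 0.03449999237060547))
j2 0.041 (array([0.6194, 0.036 ]), np.float64(1.326), (0.18274996948242186, 0.03599999237060547))
j2 0.047 (array([0.6194, 0.0367]), np.float64(1.326), (0.179, 0.03525))
j2 0.053 (array([0.6195, 0.0374]), np.float64(1.326), (0.175, 0.0345))
[[130 203 230]
 [ 55  98 149]
 [ 65 115 171]]
```

```bash
python3 - <<'E'
from h import *
y=2.873; P=(.4935,.3039)
ctrl.move_pose([*P,.09],down(y)); ctrl.move_l([*P,.001],vel=.12)
effector.close(); s=ctrl.read_state(); print(s["opening"],s["grasp_force"],s["tcp_pos"],s["ft_force"],s["t"])
c,im=shot("g1"); print(fit("g1",P,y,.024,pale))
ctrl.move_l([*P,.12],vel=.15); s=ctrl.read_state(); print(s["opening"],s["tcp_pos"],s["ft_force"],s["t"])
J=(.6195,.0367); ctrl.move_pose([*J,.12],down(1.326)); ctrl.hold(.2)
c,im=shot("g2"); s=ctrl.read_state(); print(s["tcp_pos"],s["ft_force"],s["t"])
c1,i1=load("g1"); cv2.imwrite("pics/m2.png",np.hstack([cv2.resize(i1,(400,300)),cv2.resize(im,(400,300))]))
E
```

```text
0.04880192248269423 65.28334736824036 [0.4945 0.3044 0.0023] [-0.0392 -0.1284  4.897 ] 7.7917
(array([0.4719, 0.3117]), np.float64(2.873), (0.11275, 0.049))
0.048646563946764844 [0.4925 0.3034 0.1184] [-0.03   -1.1197 -0.6085] 8.7833
[0.6193 0.0378 0.12  ] [-0.1583  0.2227 -1.9076] 10.1667
```

View pics/m2.png

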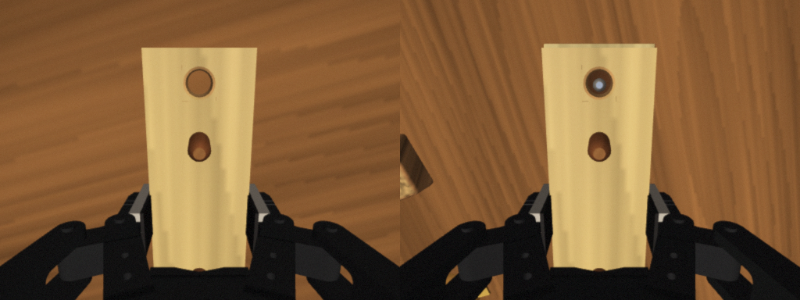

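Both views show the rail in the grip with its far hole at about (256,105) px. In the right view the steel pin shows inside the hole at the same column, so the lateral alignment is good. Next I compute the lengthwise offset.

```bash
python3 - <<'E'
from h import *
s=ctrl.read_state(); print(s["tcp_pos"],s["tool_rot"],R.from_quat(s["tool_rot"]).as_matrix()[:,2],s["t"])
X=lambda y:np.array([np.cos(y),np.sin(y)])
Y=lambda y:np.array([-np.sin(y),np.cos(y)])
for n,t,y,z in [("g1",(.4945,.3044),2.873,.024),("g2",(.6193,.0378),1.326,.142)]:
    c,im=load(n); g=im[80:135,225:285]; m=((g[...,0]<100)).astype(np.uint8)
    cs,_=cv2.findContours(m,cv2.RETR_EXTERNAL,cv2.CHAIN_APPROX_NONE); k=max(cs,key=cv2.contourArea)
    (u,v),ax,_=cv2.fitEllipse(k); u+=225;v+=80
    p=ray(c,(u,v),z)[:2]-t; print(n,(u,v),ax,"hole tool x,y",p@X(y),p@Y(y))
    if n=="g2":
        g=im[80:135,225:285].astype(int); b=(g[...,0]>130)&(g[...,0]>g[...,2]-10); vv,uu=np.nonzero(b); print("pin px",uu.mean()+225,vv.mean()+80,len(uu))
        q=ray(c,(uu.mean()+225,vv.mean()+80),.065)[:2]-t; print("pin rel",q@X(y),q@Y(y))
J=np.array((.6195,.0367)); print("pins expected",J+.065*X(1.326),J-.065*X(1.326))
E
```

```text
[0.6193 0.0378 0.12  ] [ 0.7876  0.6162  0.     -0.0001] [-0.0001  0.0001 -1.    ] 10.1667
g1 (254.9091968536377, 105.55429267883301) (39.5475959777832, 42.21289825439453) hole tool x,y 0.06572028102476504 -0.0011017072872335286
g2 (254.05080032348633, 105.84953880310059) (38.80413055419922, 42.33293151855469) hole tool x,y 0.06692452818184819 0.00023336536686562729
pin px 254.6865671641791 108.34328358208955 67
pin rel 0.06422904653461044 2.4729584137958297e-05
pins expected [0.6353 0.0998] [ 0.6037 -0.0264]
```

```bash
cat >> h.py <<'E'
def servo(p,n=3,tol=.0003,vel=.1):
    p=np.array(p,float); cmd=p.copy()
    for i in range(n):
        ctrl.move_l(cmd,vel=vel); ctrl.hold(.15); s=ctrl.read_state(); e=p-s["tcp_pos"]
        print("servo",s["tcp_pos"],s["ft_force"],round(s["t"],2))
        if abs(e).max()<tol: break
        cmd+=e
    return cmd
E
python3 - <<'E'
from h import *
y=1.326;X=np.array([np.cos(y),np.sin(y)]);Y=np.array([-X[1],X[0]])
t=np.array((.6193,.0378))-.0027*X
cmd=servo([*t,.080]); print(cmd)
s=ctrl.read_state(); c,im=shot("g3"); tp=s["tcp_pos"]
g=im[70:140,225:285].astype(int); cs,_=cv2.findContours((g[...,0]<100).astype(np.uint8),cv2.RETR_EXTERNAL,cv2.CHAIN_APPROX_NONE)
(u,v),ax,_=cv2.fitEllipse(max(cs,key=cv2.contourArea)); p=ray(c,(u+225,v+70),tp[2]+.022)[:2]-tp[:2]; print("hole",u+225,v+70,ax,p@X,p@Y)
b=(g[...,0]>130)&(g[...,0]>g[...,2]-10); vv,uu=np.nonzero(b); q=ray(c,(uu.mean()+225,vv.mean()+70),.065)[:2]-tp[:2]; print("pin",uu.mean()+225,vv.mean()+70,len(uu),q@X,q@Y)
cv2.imwrite("pics/m3.png",cv2.resize(im[60:240,180:330],None,fx=3,fy=3))
E
```

```text
servo [0.6194 0.0351 0.081 ] [ 0.8216 -0.5447 -0.6538] 10.87
servo [0.6179 0.0352 0.0791] [ 0.0138  0.0406 -1.0331] 11.27
servo [0.6186 0.0352 0.0799] [-0.483  -0.6979 -0.4659] 11.67
[0.6186 0.0352 0.0799]
hole 254.19448280334473 104.55792617797852 (38.685550689697266, 47.385459899902344) 0.0672980931680695 -5.784769903089244e-05
pin 254.22115384615384 104.22115384615384 104 0.06694370104188155 -1.766871740465364e-05
```

View pics/m3.png

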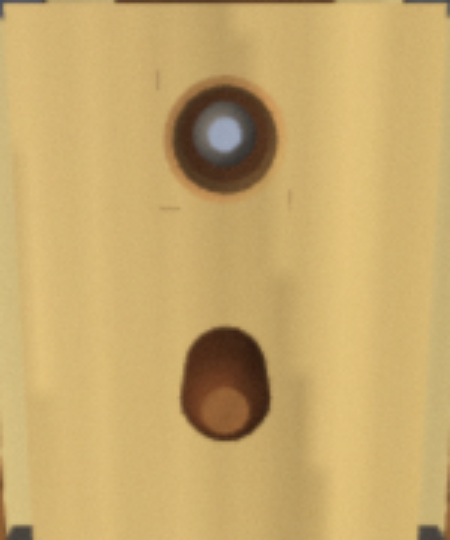

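The pin sits concentric in the hole, at about (254,104) px. Now I descend.

```bash
python3 - <<'E'
from h import *
t=[.6186,.0352]
for z in (.066,.060,.055,.052,.050,.0485,.0475,.0465):
    ctrl.move_l([*t,z],vel=.05); ctrl.hold(.1); s=ctrl.read_state(); print(z,s["tcp_pos"],s["ft_force"],s["wrist_torque"],round(s["t"],2))
    if s["ft_force"][2]>12: break
E
```

```text
0.066 [0.6186 0.0352 0.066 ] [-0.4635 -0.0146 -0.4952] [ 0.042  -0.0145 -0.0336] 12.24
0.06 [0.6186 0.0352 0.0599] [-0.0475  0.4097 -1.0419] [ 0.0193 -0.0467 -0.0493] 12.61
0.055 [0.6185 0.0352 0.0548] [ 0.4864  0.2963 -1.5196] [-0.0146  0.0253 -0.051 ] 12.96
0.052 [0.6186 0.0352 0.052 ] [-0.1073 -0.1217 -0.9884] [-0.0673 -0.036   0.0265] 13.31
0.05 [0.6186 0.0352 0.05  ] [ 0.4086 -0.5641 -0.3813] [-0.025  -0.004   0.0428] 13.66
0.0485 [0.6191 0.0352 0.0492] [-0.7861 -0.2981  2.5955] [0.0212 0.1889 0.0109] 14.01
0.0475 [0.6191 0.0352 0.0493] [-4.1675 -0.3053  8.4852] [-0.0067  0.6877 -0.0248] 14.36
0.0465 [0.6192 0.0352 0.0492] [-6.5044  0.9715 13.458 ] [-0.0258  1.092  -0.0643] 14.71
```

```bash
python3 - <<'E'
from h import *
ctrl.move_l([.6188,.0352,.0492],vel=.05); effector.release(); ctrl.hold(.1)
ctrl.move_l([.6188,.0352,.15],vel=.2)
def look(n,p,y,q):
    ctrl.move_pose(p,down(y)); ctrl.hold(.2); c,im=shot(n)
    for d in mark_of("wrist",q)[:2]: print(n,q,round(d["p"],2),w(c,d["at"]))
    print(n,ctrl.read_state()["t"]); return c,im
rows=[]
for n,p in [("k1",(.6195,.0367,.26)),("k2",(.61,.0,.21))]:
    c,im=look(n,p,1.326,"rail_mid"); rows.append(rect(c,im,(.6195,.0367),1.326,.071))
    for z in (.065,.071,.077): print(z,fit(n,(.6195,.0367),1.326,z,pale,(.086,.03)))
ly=.5595;L=(.45,-.333)
for n,p in [("l1",(.45,-.333,.22)),("l2",(.42,-.355,.19))]:
    c,im=look(n,p,ly,"leg_mid"); rows.append(rect(c,im,L,ly,.026))
    for z in (.020,.026,.032): print(z,fit(n,L,ly,z,pale,(.09,.06)))
cv2.imwrite("pics/m4.png",cv2.resize(np.hstack([np.vstack(rows[:2]),np.vstack(rows[2:])]),(800,400),interpolation=cv2.INTER_AREA))
E
```

```text
k1 rail_mid 0.55 [0.6179 0.04   0.0578]
k1 16.9833
0.065 (array([0.6197, 0.0382]), np.float64(1.326), (0.1685, 0.05975))
0.071 (array([0.6201, 0.0395]), np.float64(1.326), (0.16575, 0.05975))
0.077 (array([0.6204, 0.0409]), np.float64(1.326), (0.16299996948242187, 0.05974999237060547))
k2 rail_mid 0.62 [0.6207 0.0385 0.0561]
k2 17.6417
0.065 (array([0.6199, 0.0387]), np.float64(1.326), (0.1675, 0.05975))
0.071 (array([0.6201, 0.0398]), np.float64(1.326), (0.16525, 0.05975))
0.077 (array([0.6204, 0.041 ]), np.float64(1.326), (0.16275, 0.05975))
l1 leg_mid 0.79 [ 0.4515 -0.3347  0.0464]
l1 leg_mid 0.58 [ 0.6147 -0.3608  0.047 ]
l1 19.325
0.02 (array([ 0.4509, -0.3342]), np.float64(0.5595), (0.11174998474121094, 0.045499992370605466))
0.026 (array([ 0.452 , -0.3335]), np.float64(0.5595), (0.10975, 0.045))
0.032 (array([ 0.4529, -0.3328]), np.float64(0.5643076715578658), (0.10792182159423828, 0.04415934753417969))
l2 leg_mid 0.69 [ 0.4508 -0.3347  0.044 ]
l2 leg_mid 0.59 [ 0.2804 -0.3945  0.0473]
l2 19.9333
0.02 (array([ 0.4513, -0.3337]), np.float64(0.5641296392389937), (0.11216661834716797, 0.045680065155029294))
0.026 (array([ 0.4519, -0.3334]), np.float64(0.5595), (0.10974998474121093, 0.044749992370605465))
0.032 (array([ 0.4525, -0.333 ]), np.float64(0.5595), (0.10775, 0.04375))
```

View pics/m4.png

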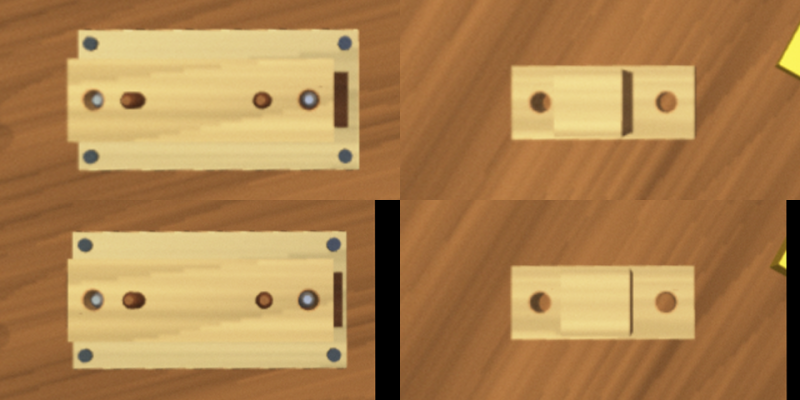

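The rail lies square on the jig, centred at (0.6195,0.0367), with both pins showing in its end holes. The right column shows the pale leg, with holes at either side of its stub. Now I grasp the leg by its stub.

```bash
cat >> h.py <<'E'
def hole(c,im,tp,zrel,y,box=(60,150,215,295),th=100):
    a,b,l,r=box; g=im[a:b,l:r].astype(int); cs,_=cv2.findContours((g[...,0]<th).astype(np.uint8),cv2.RETR_EXTERNAL,cv2.CHAIN_APPROX_NONE)
    (u,v),ax,_=cv2.fitEllipse(max(cs,key=cv2.contourArea)); p=ray(c,(u+l,v+a),tp[2]+zrel)[:2]-tp[:2]
    return (u+l,v+a),ax,p@[np.cos(y),np.sin(y)],p@[-np.sin(y),np.cos(y)]
E
python3 - <<'E'
from h import *
y=.5605; P=(.4520,-.3335)
ctrl.move_pose([*P,.11],down(y)); ctrl.move_l([*P,.031],vel=.12); ctrl.hold(.2)
effector.close(); ctrl.hold(.1); s=ctrl.read_state(); print(s["opening"],s["grasp_force"],s["tcp_pos"],s["ft_force"],s["t"])
c,im=shot("h1"); 
ctrl.move_l([*P,.17],vel=.2); s=ctrl.read_state(); print(s["opening"],s["ft_force"],s["t"])
J=(.6195,.0367); ctrl.move_pose([*J,.17],down(1.326)); ctrl.move_l([*J,.140]); ctrl.hold(.2)
s=ctrl.read_state(); c2,im2=shot("h2"); print(s["tcp_pos"],s["ft_force"],s["t"])
cv2.imwrite("pics/m5.png",np.hstack([cv2.resize(im[60:260,150:360],(400,381)),cv2.resize(im2[60:260,150:360],(400,381))]))
E
```

```text
0.035525338692494655 60.636452436447144 [ 0.4522 -0.3338  0.0312] [ 0.9103 -0.6178  0.0808] 22.0
0.03535306898349142 [-0.1597  0.3864 -3.335 ] 22.8917
[0.6202 0.0364 0.1413] [ 0.1858 -0.4952 -2.8474] 24.95
```

View pics/m5.png

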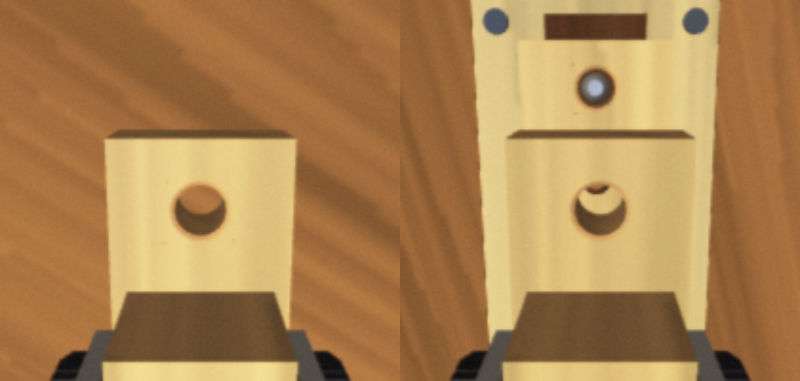

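```bash
python3 - <<'E'
from h import *
yj=1.326
s=ctrl.read_state(); print(s["tcp_pos"],s["t"])
c,im=load("h1"); print("leg hole",hole(c,im,np.array([.4522,-.3338,.0312]),-.0052,.5605,(145,200,225,285)))
# same pixels seen with present camera (tool frame) ; rail end hole and pin in h2
c,im=load("h2"); tp=s["tcp_pos"]; 
print("rail hole",hole(c,im,np.array([*tp[:2],.071]),0,yj,(92,122,230,275)))
g=im[92:122,230:275].astype(int); b=(g[...,0]>130)&(g[...,0]>g[...,2]-10); vv,uu=np.nonzero(b); q=ray(c,(uu.mean()+230,vv.mean()+92),.065)[:2]
X=np.array([np.cos(yj),np.sin(yj)]);Y=np.array([-X[1],X[0]]);print("pin",(q-tp[:2])@X,(q-tp[:2])@Y)
# edges: leg end in h1 (top plane), by row gradient along col 255
c1,i1=load("h1")
for n,i in (("h1",i1),("h2",im)):
    print(n,i[60:140,240:270].mean(1)[:,0].round().astype(int).tolist())
    print(n,i[190:208].mean(0)[190:320,0].round().astype(int).tolist())
E
```

```text
[0.6202 0.0365 0.1413] 25.0
leg hole ((254.2256851196289, 170.25432014465332), (27.383394241333008, 28.048446655273438), np.float64(0.03837191580084195), np.float64(0.0008412734539084052))
rail hole ((252.22103118896484, 105.73377227783203), (20.782197952270508, 22.688161849975586), np.float64(0.06527509298307245), np.float64(0.0010594263894742179))
pin 0.06525758518822541 0.0012713327218778713
h1 [61, 62, 62, 62, 62, 62, 62, 62, 63, 63, 64, 64, 64, 64, 64, 64, 64, 64, 64, 64, 64, 63, 64, 63, 62, 62, 61, 61, 60, 61, 60, 60, 60, 60, 58, 58, 58, 57, 57, 56, 55, 55, 55, 54, 54, 53, 53, 52, 53, 52, 52, 52, 52, 53, 52, 53, 53, 53, 52, 53, 54, 54, 55, 55, 56, 56, 56, 57, 47, 45, 44, 46, 71, 123, 135, 136, 135, 136, 136, 136]
h1 [66, 66, 67, 66, 66, 67, 67, 67, 67, 66, 66, 66, 67, 66, 66, 66, 70, 98, 124, 130, 130, 129, 128, 128, 126, 127, 129, 129, 129, 131, 132, 134, 135, 138, 140, 141, 141, 138, 136, 134, 134, 133, 134, 134, 136, 136, 138, 139, 140, 140, 140, 140, 140, 140, 141, 141, 140, 140, 139, 136, 135, 133, 132, 131, 131, 130, 130, 129, 130, 131, 132, 132, 133, 134, 134, 134, 135, 
[... 562 characters left out ...]
117, 68, 46, 45, 47, 67, 113, 123, 124, 124, 124, 123, 123]
h2 [58, 58, 57, 59, 86, 134, 144, 145, 144, 143, 143, 142, 143, 142, 142, 141, 141, 132, 122, 118, 118, 117, 116, 114, 114, 115, 116, 117, 117, 119, 119, 120, 123, 125, 127, 129, 127, 125, 124, 121, 119, 120, 119, 122, 123, 125, 124, 126, 126, 126, 126, 127, 126, 127, 128, 128, 127, 127, 125, 124, 122, 121, 119, 119, 119, 118, 118, 118, 117, 118, 119, 120, 120, 120, 120, 121, 122, 122, 122, 122, 122, 122, 122, 121, 120, 119, 117, 118, 116, 115, 113, 112, 113, 112, 112, 112, 112, 112, 112, 112, 111, 112, 111, 112, 112, 111, 112, 112, 113, 114, 115, 118, 124, 133, 135, 135, 134, 133, 134, 135, 134, 110, 70, 56, 54, 54, 51, 51, 52, 51]
```

```bash
python3 - <<'E'
from h import *
yj=1.326;X=np.array([np.cos(yj),np.sin(yj)]);Y=np.array([-X[1],X[0]])
c,im=load("h2"); tp=np.array([.6202,.0365,.1413])
M=np.array(c["cam_to_world"]);print("cam rel",(M[:2,3]-tp[:2])@X,(M[:2,3]-tp[:2])@Y,"img-x axis",M[:2,0]@X,M[:2,0]@Y)
leg=ray(c,(254.23,170.25),tp[2]-.0052)[:2]; rh=ray(c,(252.22,105.73),.071)[:2]
legc=leg-.038*X; railc=rh-.065*X; d=railc-legc
print("legc",legc,"railc",railc,"shift X,Y",d@X,d@Y)
t=tp[:2]+d; print(t)
servo([*t,.130]); s=ctrl.read_state(); tp=s["tcp_pos"]; c,im=shot("h3")
cv2.imwrite("pics/m6.png",cv2.resize(im[60:260,150:360],(800,600)))
leg=ray(c,(254.23,170.25),tp[2]-.0052)[:2]; (u,v),*_=hole(c,im,np.array([*tp[:2],.071]),0,yj,(85,122,230,275)); rh=ray(c,(u,v),.071)[:2]
d=rh-.065*X-leg+.038*X; print((u,v),d@X,d@Y)
E
```

```text
cam rel 0.06878723742391063 -3.930664659744512e-05 img-x axis -0.00013029107732828152 -0.9999979559281145
legc [0.6204 0.0369] railc [0.6193 0.037 ] shift X,Y -0.0001188200344520385 0.0011724867127072749
[0.619  0.0367]
servo [0.6191 0.0367 0.1301] [ 0.1524  0.2208 -3.4211] 25.4
(254.41730880737305, 106.0550479888916) -0.00013878590572459926 -4.5372381711206824e-05
```

View pics/m6.png

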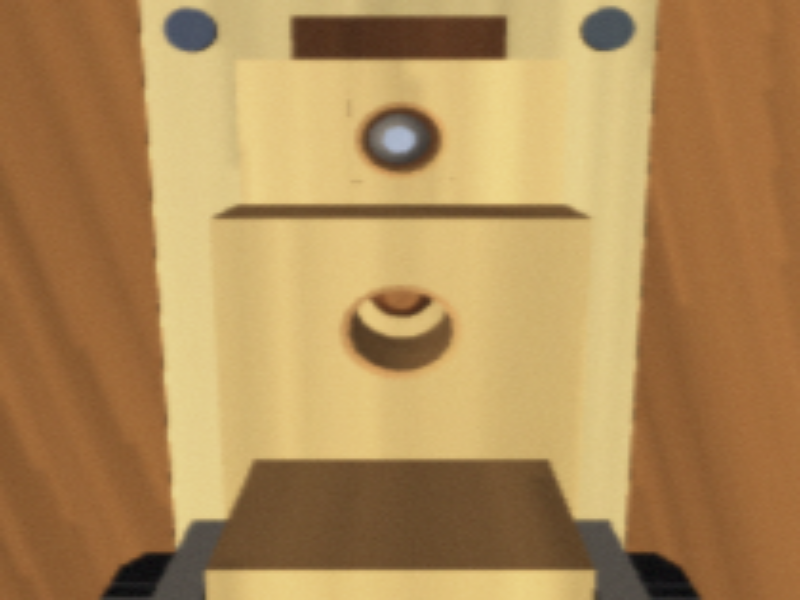

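The leg hole, the dowel tip and the pin all lie on column 254, and the residual is 0.1 mm. I descend onto the dowels, then press until the force reads about 17 N. The hanging weight reads about -3 N in that axis.

```bash
python3 - <<'E'
from h import *
t=[.6190,.0366]
for z in (.122,.116,.110,.106,.104,.103,.102,.101):
    ctrl.move_l([*t,z],vel=.05); ctrl.hold(.12); s=ctrl.read_state(); print(z,s["tcp_pos"],s["ft_force"],s["wrist_torque"],round(s["t"],2))
    if s["ft_force"][2]>6: break
E
```

```text
0.122 [0.619  0.0366 0.1219] [-0.1747  0.1372 -2.4278] [ 0.0153 -0.0448  0.0165] 25.88
0.116 [0.619  0.0366 0.1159] [-0.4565 -0.7588 -2.2711] [-0.0119 -0.0143  0.0212] 26.26
0.11 [0.619  0.0366 0.1099] [-0.1056 -0.4673 -3.0032] [ 0.0515 -0.0013  0.0333] 26.64
0.106 [0.619  0.0366 0.106 ] [-0.7269 -0.4369 -2.9029] [-0.0243 -0.0336  0.0383] 27.01
0.104 [0.619  0.0366 0.104 ] [ 0.5999 -0.0604 -2.3842] [ 0.0081 -0.0044  0.0435] 27.38
0.103 [0.619  0.0366 0.103 ] [ 0.1009 -0.7767 -2.7664] [-0.0217 -0.0472 -0.0135] 27.74
0.102 [0.6192 0.0366 0.1023] [ 0.9023 -0.12   -1.7288] [-0.032  -0.0862 -0.02  ] 28.11
0.101 [0.6193 0.0366 0.1022] [-2.3798 -0.4164  4.8739] [0.097  0.7251 0.0087] 28.48
```

```bash
python3 - <<'E'
from h import *
cmd=np.array([.6190,.0366,.101])
def F():
    f=[];m=[]
    for _ in range(8): ctrl.hold(.03); s=ctrl.read_state(); f.append(s["ft_force"]); m.append(s["wrist_torque"])
    return np.mean(f,0),np.mean(m,0),s
for i in range(10):
    f,m,s=F(); print(cmd,s["tcp_pos"],f,m,round(s["opening"],4),round(s["t"],2))
    ez=15.5-f[2]
    if abs(ez)<.7 and abs(f[0])<1.5 and abs(f[1])<1.5: break
    cmd[2]-=np.clip(ez/8000,-.001,.001); cmd[0]+=np.clip(-f[0]/-8000,-.0004,.0004)*-1*-1; cmd[1]-=np.clip(-f[1]/8000,-.0004,.0004)*-1
    ctrl.move_l(cmd,vel=.05)
c,im=shot("e1"); cs=imaging.capture("scene"); 
cv2.imwrite("pics/m7.png",np.hstack([cv2.resize(im,(400,300)),cv2.resize(cs[120:300,200:440],(400,300))]))
for d in mark_of("scene","leg_mid")[:3]: print(d["p"],w(imaging.calibration("scene"),d["at"]))
E
```

```text
[0.619  0.0366 0.101 ] [0.6193 0.0366 0.1022] [-2.4327 -0.0937  5.8242] [0.0452 0.7044 0.0155] 0.0352 28.74
[0.6187 0.0366 0.1   ] [0.6193 0.0366 0.1022] [-3.7146 -0.212   9.0001] [0.0554 0.9894 0.017 ] 0.0352 29.26
[0.6183 0.0366 0.0992] [0.6193 0.0366 0.1022] [-4.3603  0.002  11.9154] [ 0.0841  1.1508 -0.0024] 0.0352 29.77
[0.6179 0.0366 0.0987] [0.6193 0.0366 0.1022] [-4.3347  0.4627 12.5136] [0.097  1.1315 0.0198] 0.0349 30.29
[0.6175 0.0366 0.0984] [0.6192 0.0366 0.1022] [-3.7764  0.3286 13.5958] [ 0.1042  1.0928 -0.0184] 0.0352 30.81
[0.6171 0.0365 0.0981] [0.6192 0.0366 0.1022] [-3.435   0.5041 13.65  ] [ 0.1398  0.9552 -0.0216] 0.0351 31.32
[0.6167 0.0365 0.0979] [0.6192 0.0366 0.1022] [-2.5301  1.281  13.8424] [ 0.1543  0.854  -0.0046] 0.0354 31.84
[0.6164 0.0363 0.0977] [0.6191 0.0366 0.1022] [-1.8634  1.7224 13.9215] [ 0.208   0.7524 -0.0167] 0.0352 32.36
[0.6161 0.0361 0.0975] [0.6191 0.0366 0.1023] [-1.6087  2.6088 14.2717] [ 0.2849  0.706  -0.0464] 0.0351 32.88
[0.6159 0.0358 0.0973] [0.6191 0.0366 0.1023] [-1.2532  3.6769 14.6047] [ 0.427   0.6803 -0.0494] 0.0353 33.39
0.84 [ 0.6142 -0.3614  0.0448]
0.81 [ 0.5442 -0.2028  0.045 ]
0.64 [0.619  0.0379 0.1202]
```

View pics/m7.png

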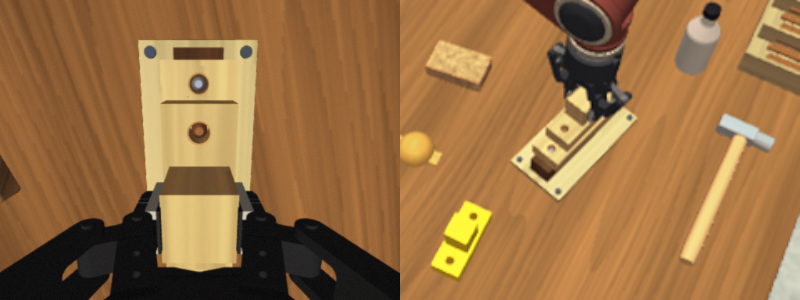

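The joint is closed and the dowel shows inside the leg's hole. My y correction went the wrong way, so I restore it, trim the push and hand in.

```bash
python3 - <<'E'
from h import *
cmd=np.array([.6158,.0366,.0972])
for i in range(6):
    ctrl.move_l(cmd,vel=.05); ctrl.hold(.3); fs=[]
    for _ in range(10): ctrl.hold(.03); s=ctrl.read_state(); fs.append(s["ft_force"])
    f=np.mean(fs,0); print(cmd,s["tcp_pos"],f,np.std(fs,0),s["wrist_torque"],round(s["t"],2))
    if abs(f[2]-15.6)<.6 and abs(f[:2]).max()<1.6: break
    cmd[2]-=np.clip((15.6-f[2])/5000,-.0006,.0006); cmd[:2]+=np.clip(f[:2]/8000,-.0003,.0003)
else: raise SystemExit("not settled")
print(ctrl.hand_in())
E
```

```text
[0.6158 0.0366 0.0972] [0.619  0.0367 0.1023] [-1.3614  1.0271 14.5958] [0.4818 0.3332 0.5363] [ 0.0564  0.6549 -0.0093] 34.67
[0.6156 0.0367 0.097 ] [0.619  0.0367 0.1022] [-1.3747  0.3785 15.2049] [0.4289 0.5548 0.5342] [0.0841 0.683  0.074 ] 35.56
the job is handed in; nothing more can be done
None
```

The job is handed in at about 36 s of the 62 s allowed: the rail is down on the jig, the leg's joint is closed, and the arm still holds the leg with a net push of about 17 to 18 N (15.2 N at the wrist plus the leg's weight).

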